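# Clear the carving vise and hold its spring jaw open at the mark

### The job

Clear the vise for the carver: take the empty blue cup off the vise bed and stand it fully down inside the matching cup on the bench, let go of it, then take the vise's wooden crossbar and pull the spring-closed jaw open until its brass pointer stands within the width of the red mark. Finish while still holding the jaw there against its spring - do not let go of the crossbar at the end. Leave everything else on the bench where it is.

Things in the scene. Friction and masses are not known exactly. Their poses are not given: they have to be found in the camera images.
- cup_a_mid (a point): cup to move: blue-painted turned wood, 85 mm tall, empty, 80-170 g, upright on the vise bed (18 mm above bench) in the jaw's path. Foot 40 mm across, widening to 54 mm at 52 mm height; from 58 to 85 mm height a straight collar, 62 mm outside, 56 inside: grasp this. Inner floor 32 mm above the foot. Point on the axis, half-way up (42.5 mm above the foot); z up.
- cup_b_mid (a point): matching cup of the same shape, empty, loose, upright on the bench left or right of the vise. A cup fully down inside it rests about 32 mm higher than it with about 1 mm of play, its collar just clear above this cup's rim. Point on the axis, half-way up (42.5 mm above the foot); z up.
- vise: the carving vise, bolted down: dark steel bed 300 mm (its x) by 150 mm (its y), 18 mm thick, with a green fixed jaw 68 mm high at its +x end. Origin at the centre of the bed's underside; yaw is the bed's direction. The moving jaw opens along the bed's -x, towards the robot.
- jaw (a joint): opening of the moving jaw in m: 0 = shut (spring-held, its start), grows as it slides along the bed's -x, stop at 0.10. The spring always pulls it shut: about 6 N at 0, rising 0.8 N per cm, to about 12 N at 0.08; it snaps shut when let go.
- handle_bar (a point): middle of the wooden crossbar: round bar 18 mm thick, 70 mm long along the vise's y, its centre 115 mm above the bench and 53 mm above the top of the green jaw block (60 x 90 mm), on a 12 mm steel stem. Grasp it from above with the fingers one each side of it along the vise's x. It moves with the jaw.
- pointer (a point): tip of the brass pointer that sticks out from the moving jaw's +y side, 24 mm above the bench; axes as the vise's. It moves with the jaw; the jaw shut, it lies at x = +0.08 m, y = +0.058 m in the vise's frame.
- mark_mid (a point): centre of the top of the red mark, a plate 10 mm along the vise's x, 17 mm along its y, fixed on the white scale at the bed's +y edge beside the pointer's path, 22 mm above the bench; axes as the vise's. It lies at a jaw opening of 45 to 80 mm, different each time. The pointer is at the mark when both have the same x in the vise's frame.
- jar: amber glass jar with brass lid, 60 mm across, 85 mm tall, standing on the bench on one side of the vise (the bench cup is on the other); bystander. Origin at the centre of its underside
- gouge1: carving gouge with dark wooden handle, about 200 mm long, 20 mm high, lying on the bench; bystander. Origin near its middle, on the bench
- gouge2: carving gouge with brown wooden handle, as gouge1; bystander
- gouge3: carving gouge with reddish handle, as gouge1; bystander
- blank: pale wood carving blank, 90 x 45 x 40 mm, lying on the bench; bystander. Origin at the centre of its underside
- pumpkin: small white carved pumpkin, 74 mm across, 75 mm tall with its stalk; bystander. Origin at the centre of its underside
- mug: glass mug, 76 mm across, 95 mm tall; bystander. Origin at the centre of its underside

How it is judged:
By the outcome, as a careful person would: the job done as asked, in the order asked, and still so for the second after the job is handed in, while the arm keeps its last pose, push and grip.
It also fails if it takes over 45 s, if anything falls off the work surface, if the arm or the gripper's body presses on something with over 40 N, if the wrist force passes 120 N, or if a joint passes its speed limit or range.

### The arm

A 6-joint arm with a two-finger parallel gripper is mounted at the origin on the work surface. World frame = base frame: x ahead of the robot, y to its left, z up, the work surface at z = 0. Lengths are in m, angles in degrees, forces in N, time in s.
With the tool pointing down it reaches from about 0.3 to 0.75 m from the base axis. Payload 8.5 kg.
Tool frame: the origin (TCP) lies at the very end of the fingers, on their centre line; the grasp point (between the pads) lies 19 mm behind it; z points along the fingers, y is the line along which they close (so a half turn about z gives the same grasp; the last joint's range is limited). The gripper opens to 85 mm and grips with 20 to 120 N. Pads are 22 mm wide; open, the fingers measure 114 mm over their backs; the gripper's body (76 mm by 85 mm) begins 54 mm behind the grasp point. The pads swing forward as they close: fully open they stand 13 mm farther back than shut.
Start: joints at [61.404, 21.807, 74.336, -0, 83.858, -12.336], TCP at [0.154, 0.528, 0.231] pointing down, gripper open.
Joint ranges: [-178.18, 178.18], [-50.72, 133.34], [12.68, 142.11], [-81.47, 261.47], [9.98, 163.14], [-165.26, 165.26]. Speed limits (degrees/s): [136.94, 136.94, 180, 180, 180, 180].

### API

Orientations are given as a 3x3 rotation matrix whose columns are the frame's x, y, z axes.
In Python, from rig import * gives the robot as it stands. The module is installed in compiled form; this text tells all that it offers.
- The arm moves only by the shell command python3 -m pendant 'ROWS' [OPENING] [FORCE]. ROWS is JSON, a list of rows, each a list of 2 entries, a list of its own where there are three numbers: the shift along the tool's x, y, z as a fraction of full scale, then the turn, a rotation vector about the tool's x, y, z as a fraction of full scale. A call has 1 to 8 rows; each row shifts and turns the commanded pose from where the row before left it, along the tool's axes as they then stand; what a row does not reach is not made up. Full scale, the value 1, is 40 mm for a shift and 5 degrees for a turn. A row lasts 1/8 s, in which the tool goes at most 62.5 mm and 10.7 degrees, less where a joint would pass 70% of its speed; a pose out of reach is approached as far as the arm can. A call with a number of a shift or a turn outside -1 to 1 is refused whole. A call with a gripper value outside its range is refused whole. OPENING is the opening, from 0 (shut) to 1 (fully open), set as the call begins (- or left out, the last holds). The fingers move at their own pace and stop on an object; FORCE is the grip in N (left out, the last holds). Time passes only in rows, so rows that do not move let the fingers close. It gives the time, the measured TCP pose, the force, the opening and the grip force at its end, in the units of the state.
- observe(): the state, without advancing time (a new reading comes with each control period).
- get_image(name): name is "scene" or "top"; returns a dict with "img" (384x512x3 uint8, blue, green, red), "range_z" (384x512 float32, m along the optical axis (not along the pixel's ray), 0 where there is no reading), "camera_matrix" (3x3 intrinsics, pixels), "eye" and "rotation" of the camera in the world. Camera axes: x right, y down, z forward; pixel columns grow to the right and rows downward; lengths in m; the calibration is good to about 2 mm. A picture is of the moment at which its call begins.
- close_job(): hands the job in; it is judged then, once.
Trained networks look in the newest picture that a camera, given by its name, has taken for a name from the list of things; names that differ only in an ending like _2 or _b are one class to them, and where a whole thing is asked for, a point or a joint stands for the part that bears it (a point fixed in the world has none). Each returns a list of dicts, best first, with "conf" (0 to 1); they miss things now and then, are a little off and sometimes report something else, mostly with a low value. They report only what shows in the picture. A call takes as long as a camera call.
- regions_of(camera, query): "mask" (384x512 bool, what is visible of it).
- landmark_of(camera, query): "point" ([x, y, z] in m, in world coordinates, good to about 4 mm: a listed point, or the origin of a listed thing).
The state is a dict: "time_s": time; "q": joint angles; "qvel": joint speeds; "joint_efforts": joint torques, N m; "position": TCP position; "tool_rot": TCP orientation; "ft_force": force on the tool from outside, world axes, zero at the start; "wrist_torque": the same for the moment, N m; "grip_width": finger opening in m; "gripper_force": force on a finger pad.
Only numpy, scipy, OpenCV 4.12 (cv2) and the standard library are available. Lean on these libraries where they do the work, as an engineer would, in place of code of your own. Each camera call takes 0.05 s, during which the arm holds its last target. There are 200 camera calls.

## Working session

There is one attempt and no reset: what is moved stays moved. The work goes in short steps, Python scripts to look and compute and a shell command to move; the robot and the scene stay as the last step left them, time stands still between calls to the robot, and variables do not carry over. Pictures are saved under pics/ and viewed, at most 10 in all, crops included, and the job is handed in when it is done.

```bash
mkdir -p pics; cat > h.py <<'E'
from rig import *
import numpy as np, cv2
def shot(cam,name):
    d=get_image(cam); cv2.imwrite(f'pics/{name}.png',d['img']); return d
def lm(cam,q,n=2):
    for r in landmark_of(cam,q)[:n]: print(cam,q,np.round(r['point'],4),round(r['conf'],2))
def cloud(d,mask):
    v,u=np.nonzero(mask&(d['range_z']>0)); z=d['range_z'][v,u]; K=d['camera_matrix']
    p=np.c_[(u-K[0,2])/K[0,0]*z,(v-K[1,2])/K[1,1]*z,z]
    return p@np.array(d['rotation']).T+d['eye']
E
python3 - <<'E'
from h import *
for c in ['scene','top']:
    d=shot(c,c+'0'); print(c,d['eye'])
    for q in ['cup_a_mid','vise','handle_bar','pointer','mark_mid','jar','pumpkin','mug','blank','gouge1','gouge2','gouge3']: lm(c,q,3 if 'cup' in q else 1)
o=observe();print(o['time_s'],o['position'],np.round(o['tool_rot'],3),o['grip_width'])
E
python3 -c "
import cv2,numpy as np
cv2.imwrite('pics/both.png',cv2.resize(np.vstack([cv2.imread('pics/scene0.png'),cv2.imread('pics/top0.png')]),None,fx=.78,fy=.78))"
```

```text
scene [ 1.21044513 -0.61195893  1.27326973]
scene cup_a_mid [ 0.4961 -0.0083  0.0527] 0.7
scene vise [ 0.55   -0.0118 -0.0014] 0.65
scene handle_bar [0.6253 0.0174 0.1165] 0.82
scene mark_mid [0.6284 0.0172 0.1146] 0.55
scene jar [0.4855 0.2686 0.0025] 0.88
scene pumpkin [ 0.6583 -0.3965 -0.0013] 0.77
scene mug [0.4072 0.4331 0.0022] 0.87
scene blank [ 0.6943 -0.2481  0.0007] 0.63
scene gouge1 [ 6.874e-01  3.349e-01 -1.000e-04] 0.85
scene gouge2 [ 6.874e-01  3.349e-01 -1.000e-04] 0.85
scene gouge3 [ 6.874e-01  3.349e-01 -1.000e-04] 0.85
top [0.3542025  0.05280587 1.12763473]
top cup_a_mid [ 0.4959 -0.0039  0.0619] 0.84
top cup_a_mid [ 0.6651 -0.3954 -0.0026] 0.73
top vise [ 0.5515 -0.0135 -0.0025] 0.67
top handle_bar [0.6259 0.0177 0.1174] 0.83
top pointer [0.6047 0.07   0.0259] 0.68
top jar [4.860e-01 2.699e-01 4.000e-04] 0.81
top pumpkin [ 0.6635 -0.3949  0.0011] 0.96
top mug [0.4072 0.4323 0.0018] 0.77
top blank [ 0.69   -0.2471  0.0016] 0.77
top gouge1 [ 0.6966  0.3307 -0.0023] 0.8
top gouge2 [ 0.6966  0.3307 -0.0023] 0.8
top gouge3 [ 0.6966  0.3307 -0.0023] 0.8
1.3 [0.1540026  0.52798414 0.23132604] [[-0.96  0.28  0.  ]
 [ 0.28  0.96 -0.  ]
 [-0.   -0.   -1.  ]] 0.08563821393840756
```

View pics/both.png

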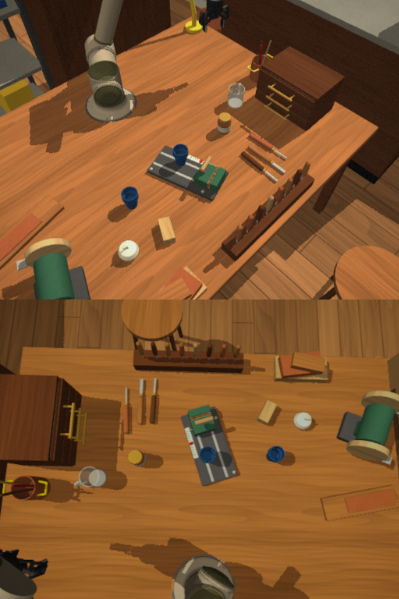

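The stacked picture shows the scene view above and the top view below. In the top view, cup A is on the bed at about (266,198) in full-size pixels, cup B is to the right of the vise at about (354,197), and the jar is to the left at (175,202). Next I'll refine the cups, vise yaw and mark by colour.

```bash
python3 - <<'E'
from h import *
from scipy.optimize import least_squares
D={c:get_image(c) for c in ['scene','top']}
for c,d in D.items():
    hsv=cv2.cvtColor(d['img'],cv2.COLOR_BGR2HSV); ok=np.ones(hsv.shape[:2],bool)
    P=np.zeros(hsv.shape); P[d['range_z']>0]=cloud(d,ok)
    H,S,V=hsv[...,0],hsv[...,1],hsv[...,2]
    blue=(H>100)&(H<130)&(S>120)&(P[...,2]>0.02)&(P[...,0]>.25)
    n,l,st,ce=cv2.connectedComponentsWithStats(blue.astype(np.uint8))
    for i in range(1,n):
        if st[i,4]<60: continue
        p=P[l==i]; zt=np.percentile(p[:,2],97); r=p[p[:,2]>zt-.008][:,:2]
        f=least_squares(lambda a:np.hypot(*(r-a).T)-.0295,r.mean(0),loss='soft_l1',f_scale=.002)
        print(c,'cup',ce[i].round(),st[i,4],'ztop',zt.round(4),'fit',f.x.round(4),'mean',r.mean(0).round(4),len(r), 'rms',np.sqrt(2*f.cost/len(r)).round(4))
    near=(abs(P[...,0]-.58)<.15)&(abs(P[...,1])<.15)
    red=near&((H<8)|(H>172))&(S>150)&(V>80)&(P[...,2]>.012)&(P[...,2]<.035)
    print(c,'red',red.sum(),P[red].mean(0).round(4) if red.any() else '', np.argwhere(red).mean(0) if red.any() else '')
    green=near&(H>55)&(H<90)&(S>80)&(P[...,2]>.05)&(P[...,2]<.075)
    rr=cv2.minAreaRect(P[green][:,:2].astype(np.float32)); print(c,'green',rr)
    bed=near&(P[...,2]>.013)&(P[...,2]<.023)&(P[...,0]<.6)
    print(c,'bed+',cv2.minAreaRect(P[near&(P[...,2]>.012)][:,:2].astype(np.float32)))
    hb=near&(P[...,2]>.105)&(P[...,2]<.13)&(P[...,0]>.58); p=P[hb]
    print(c,'bar',p.mean(0).round(4),len(p),cv2.minAreaRect(p[:,:2].astype(np.float32)))
    for q in ['vise']:
        for r in regions_of(c,q)[:1]:
            p=P[r['mask']]; p=p[(p[:,2]>.01)]; print(q,r['conf'],cv2.minAreaRect(p[:,:2].astype(np.float32)))
a=cv2.resize(D['top']['img'][125:255,210:390],None,fx=4,fy=4,interpolation=cv2.INTER_CUBIC); cv2.imwrite('pics/crop1.png',a)
E
```

```text
scene cup [231. 197.] 383 ztop 0.1035 fit [ 0.499 -0.004] mean [ 0.5033 -0.012 ] 69 rms 0.0016
scene cup [166. 252.] 414 ztop 0.0871 fit [ 0.5106 -0.2696] mean [ 0.5156 -0.2768] 67 rms 0.0012
scene red 13 [0.5521 0.0614 0.0219] [205.76923077 257.69230769]
scene green ((0.6450918912887573, 0.017729386687278748), (0.09937938302755356, 0.08878086507320404), 18.995765686035156)
scene bed+ ((0.549360454082489, -0.010723844170570374), (0.29884573817253113, 0.15774835646152496), 18.78594970703125)
scene bar [0.6265 0.0103 0.1217] 129 ((0.6244316101074219, 0.013734601438045502), (0.019227053970098495, 0.07278898358345032), 18.613059997558594)
vise 0.82 ((0.5475824475288391, -0.011328637599945068), (0.3026018440723419, 0.15774835646152496), 18.78594970703125)
top cup [266. 198.] 335 ztop 0.1049 fit [ 0.5006 -0.0018] mean [ 0.4941 -0.0062] 56 rms 0.001
top cup [353. 198.] 343 ztop 0.0866 fit [ 0.5126 -0.2676] mean [ 0.5047 -0.2689] 68 rms 0.001
top red 12 [0.5548 0.0595 0.0234] [183.91666667 244.91666667]
top green ((0.6434323787689209, 0.0214461050927639), (0.09579009562730789, 0.0895058661699295), 19.357046127319336)
top bed+ ((0.5517361760139465, -0.009961076080799103), (0.29888463020324707, 0.15006761252880096), 18.619306564331055)
top bar [0.6253 0.0154 0.1227] 145 ((0.627088189125061, 0.015560578554868698), (0.018289629369974136, 0.06934354454278946), 18.747615814208984)
vise 0.9 ((0.5510157942771912, -0.010044388473033905), (0.2991398274898529, 0.14983828365802765), 18.41098403930664)
```

View pics/crop1.png

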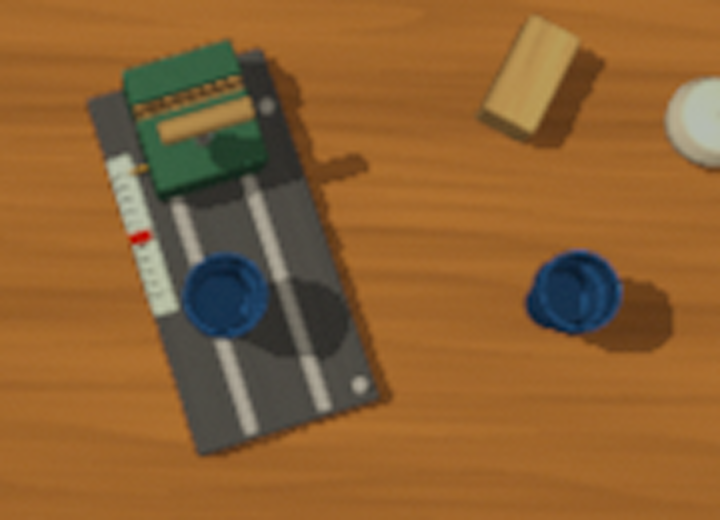

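```bash
python3 -m pendant '[[[0,0,0],[0,0,1]],[[0,0,0],[0,0,1]],[[0,0,0],[0,0,1]],[[0,0,0],[0,0,1]],[[0,0,0],[0,0,1]],[[0,0,0],[0,0,1]],[[0,0,0],[0,0,1]],[[0,0,0],[0,0,1]]]' 1
python3 -m pendant '[[[0,0,0],[0,0,1]],[[0,0,0],[0,0,1]],[[0,0,0],[0,0,1]],[[-0.96,0.24,0],[0,0,0]],[[-0.96,0.24,0],[0,0,0]],[[-0.96,0.24,0],[0,0,0]],[[-0.96,0.24,0],[0,0,0]],[[-0.96,0.24,0],[0,0,0]]]'
python3 -m pendant '[[[-0.96,0.24,0.1],[0,0,0]],[[-0.96,0.24,0.1],[0,0,0]],[[-0.96,0.24,0.1],[0,0,0]],[[-0.96,0.24,0.2],[0,0,0]],[[-0.96,0.24,0.2],[0,0,0]],[[-0.96,0.24,0.2],[0,0,0]],[[-0.96,0.24,0.2],[0,0,0]],[[-0.96,0.24,0.2],[0,0,0]]]'
python3 -m pendant '[[[-0.96,0.24,0.2],[0,0,0]],[[-0.96,0.24,0.1],[0,0,0]],[[-0.96,0.24,0],[0,0,0]],[[0,0,0],[0,0,0]],[[0,0,0],[0,0,0]]]'
```

```text
time_s: 2.5
position: [0.154, 0.528, 0.2313]
tool_rot: [[-0.553, 0.833, 0.0], [0.833, 0.553, 0.0], [-0.0, 0.0, -1.0]]
ft_force: [-0.2, 0.3, -0.3]
grip_width: 0.0855
gripper_force: 0.0
time_s: 3.5
position: [0.2617, 0.3605, 0.2315]
tool_rot: [[-0.321, 0.947, 0.0], [0.947, 0.321, 0.0], [0.0, 0.0, -1.0]]
ft_force: [0.7, 0.3, 0.7]
grip_width: 0.0854
gripper_force: 0.0
time_s: 4.5
position: [0.4332, 0.0941, 0.1792]
tool_rot: [[-0.321, 0.947, 0.001], [0.947, 0.321, 0.0], [-0.0, 0.001, -1.0]]
ft_force: [0.9, -0.0, 0.7]
grip_width: 0.0852
gripper_force: 0.0
time_s: 5.12
position: [0.4964, -0.0041, 0.1672]
tool_rot: [[-0.321, 0.947, -0.001], [0.947, 0.321, 0.0], [0.0, -0.0, -1.0]]
ft_force: [-0.5, 0.2, -0.4]
grip_width: 0.0852
gripper_force: 0.0
```

```bash
python3 -m pendant '[[[0.02,0.05,0.4],[0,0,0]],[[0,0,0.5],[0,0,0]],[[0,0,0.5],[0,0,0]],[[0,0,0.5],[0,0,0]],[[0,0,0.42],[0,0,0]],[[0,0,0],[0,0,0]],[[0,0,0],[0,0,0]]]' 1
python3 -m pendant '[[[0,0,0],[0,0,0]],[[0,0,0],[0,0,0]],[[0,0,0],[0,0,0]],[[0,0,0],[0,0,0]],[[0,0,0],[0,0,0]],[[0,0,0],[0,0,0]],[[0,0,0],[0,0,0]]]' 0.5 35
```

```text
time_s: 6.0
position: [0.4986, -0.0027, 0.0753]
tool_rot: [[-0.322, 0.947, 0.001], [0.947, 0.322, -0.0], [-0.001, 0.001, -1.0]]
ft_force: [-0.2, -0.5, 1.1]
grip_width: 0.0853
gripper_force: 0.0
time_s: 6.88
position: [0.4987, -0.0031, 0.0755]
tool_rot: [[-0.321, 0.947, 0.001], [0.947, 0.321, -0.0], [-0.001, 0.001, -1.0]]
ft_force: [-2.2, 0.7, 6.8]
grip_width: 0.0612
gripper_force: 37.0
```

```bash
python3 -m pendant '[[[0,0,-0.3],[0,0,0]],[[0,0,-0.5],[0,0,0]],[[0,0,-0.6],[0,0,0]],[[0,0,-0.6],[0,0,0]],[[0,0,-0.6],[0,0,0]],[[0,0,0],[0,0,0]],[[0,0,0],[0,0,0]]]' 0 
python3 - <<'E'
from h import *
d=shot('scene','s1'); lm('scene','cup_a_mid',3)
cv2.imwrite('pics/s1c.png',cv2.resize(d['img'][120:300,110:310],None,fx=3,fy=3))
d=shot('top','t1'); lm('top','cup_a_mid',3)
E
```

```text
time_s: 7.75
position: [0.498, -0.003, 0.1779]
tool_rot: [[-0.321, 0.947, -0.001], [0.947, 0.321, 0.0], [0.001, -0.001, -1.0]]
ft_force: [-0.8, -0.1, -1.2]
grip_width: 0.062
gripper_force: 38.5
scene cup_a_mid [ 0.4944 -0.0083  0.1603] 0.83
top cup_a_mid [ 0.4963 -0.0036  0.1663] 0.57
```

View pics/s1c.png

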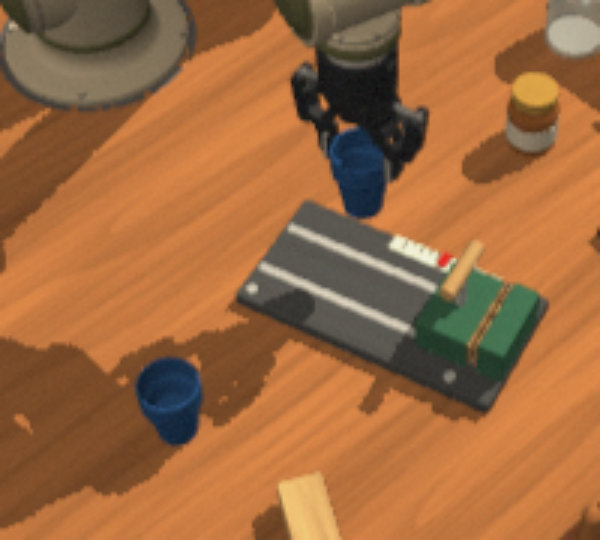

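```bash
python3 -m pendant '[[[-0.8,-0.226,0],[0,0,0]],[[-0.8,-0.226,0],[0,0,0]],[[-0.8,-0.226,0],[0,0,0]],[[-0.8,-0.226,0],[0,0,0]],[[-0.8,-0.226,0],[0,0,0]],[[-0.8,-0.226,0],[0,0,0]],[[-0.8,-0.226,0],[0,0,0]],[[-0.8,-0.226,0],[0,0,0]]]'
python3 -m pendant '[[[0,0,0],[0,0,0]],[[0,0,0],[0,0,0]],[[0,0,0],[0,0,0]]]'
python3 - <<'E'
from h import *
from scipy.optimize import least_squares
d=shot('scene','s2'); lm('scene','cup_b_mid',3)
cv2.imwrite('pics/s2c.png',cv2.resize(d['img'][170:300,100:260],None,fx=4,fy=4))
P=np.zeros(d['img'].shape); P[d['range_z']>0]=cloud(d,np.ones(d['img'].shape[:2],bool))
hsv=cv2.cvtColor(d['img'],cv2.COLOR_BGR2HSV);H,S=hsv[...,0],hsv[...,1]
b=(H>100)&(H<130)&(S>120)&(P[...,0]>.4)&(P[...,0]<.6)&(P[...,1]<-.15)
p=P[b]; print(np.histogram(p[:,2],bins=np.arange(0,.22,.01)))
# outer-surface axis fits by known profile radius
def rad(h): return np.interp(h,[0,.052,.058,.085],[.020,.027,.031,.031])
o=observe()['position']
for nm,z0,lo,hi,x0 in [('B',0,.01,.082,(.5116,-.2686)),('A',o[2]-.0575,.105,.2,o[:2])]:
    q=p[(p[:,2]>lo)&(p[:,2]<hi)]; q=q[np.hypot(*(q[:,:2]-x0).T)<.05]
    f=least_squares(lambda a:np.hypot(*(q[:,:2]-a).T)-rad(q[:,2]-z0),np.array(x0)+[-.0,0],loss='soft_l1',f_scale=.002)
    print(nm,f.x.round(4),len(q),f.cost)
print(o)
E
```

```text
time_s: 8.95
position: [0.5121, -0.2698, 0.1779]
tool_rot: [[-0.321, 0.947, -0.001], [0.947, 0.321, 0.001], [0.001, -0.001, -1.0]]
ft_force: [0.7, 1.3, -0.5]
grip_width: 0.0613
gripper_force: 38.5
time_s: 9.32
position: [0.5123, -0.2678, 0.1785]
tool_rot: [[-0.322, 0.947, -0.0], [0.947, 0.322, 0.0], [0.0, -0.0, -1.0]]
ft_force: [-0.3, 0.2, -1.5]
grip_width: 0.0613
gripper_force: 38.5
scene cup_b_mid [ 0.5102 -0.2692  0.0453] 0.66
(array([ 6, 15, 19, 67, 56, 59, 43, 50, 47,  4,  0,  1, 14, 18, 23, 61, 51,
       51, 55, 55, 71]), array([0.  , 0.01, 0.02, 0.03, 0.04, 0.05, 0.06, 0.07, 0.08, 0.09, 0.1 ,
       0.11, 0.12, 0.13, 0.14, 0.15, 0.16, 0.17, 0.18, 0.19, 0.2 , 0.21]))
B [ 0.5113 -0.2692] 316 0.0010543081058735939
A [ 0.5136 -0.2659] 329 0.0007460266343041255
[ 0.51231239 -0.26797707  0.17863752]
```

View pics/s2c.png

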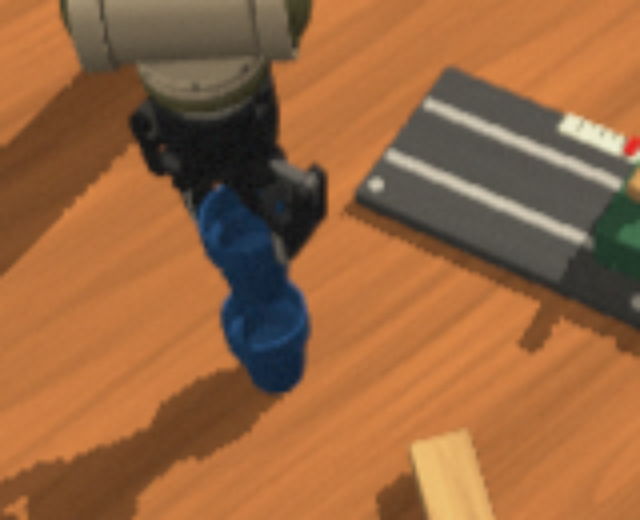

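```bash
python3 -m pendant '[[[-0.04,-0.05,0.2],[0,0,0]],[[0,0,0.35],[0,0,0]],[[0,0,0.35],[0,0,0]],[[0,0,0.35],[0,0,0]],[[0,0,0],[0,0,0]],[[0,0,0],[0,0,0]]]'
python3 -m pendant '[[[0,0,0.15],[0,0,0]],[[0,0,0.15],[0,0,0]],[[0,0,0.15],[0,0,0]],[[0,0,0],[0,0,0]],[[0,0,0],[0,0,0]]]'
```

```text
time_s: 10.18
position: [0.5111, -0.271, 0.1288]
tool_rot: [[-0.321, 0.947, 0.0], [0.947, 0.321, -0.0], [-0.001, 0.0, -1.0]]
ft_force: [0.6, 0.1, -0.9]
grip_width: 0.0616
gripper_force: 38.5
time_s: 10.8
position: [0.5109, -0.271, 0.1106]
tool_rot: [[-0.321, 0.947, 0.0], [0.947, 0.321, -0.0], [-0.0, 0.0, -1.0]]
ft_force: [1.0, -0.5, -1.4]
grip_width: 0.0616
gripper_force: 38.5
```

```bash
python3 -m pendant '[[[0,0,0.12],[0,0,0]],[[0,0,0.12],[0,0,0]],[[0,0,0],[0,0,0]],[[0,0,0],[0,0,0]]]'
python3 -m pendant '[[[0,0,0.1],[0,0,0]],[[0,0,0.1],[0,0,0]],[[0,0,0],[0,0,0]],[[0,0,0],[0,0,0]]]'
```

```text
time_s: 11.3
position: [0.5109, -0.271, 0.101]
tool_rot: [[-0.321, 0.947, 0.0], [0.947, 0.321, -0.0], [-0.0, 0.0, -1.0]]
ft_force: [-0.2, 0.6, -1.3]
grip_width: 0.0615
gripper_force: 38.5
time_s: 11.8
position: [0.5108, -0.2709, 0.0929]
tool_rot: [[-0.321, 0.947, -0.0], [0.947, 0.321, 0.0], [0.0, -0.0, -1.0]]
ft_force: [0.4, -0.1, -1.8]
grip_width: 0.0617
gripper_force: 38.5
```

```bash
python3 -m pendant '[[[0,0,0.08],[0,0,0]],[[0,0,0],[0,0,0]],[[0,0,0],[0,0,0]]]'
python3 -m pendant '[[[0,0,0.03],[0,0,0]],[[0,0,0],[0,0,0]],[[0,0,0],[0,0,0]]]'
python3 - <<'E'
from h import *
d=shot('scene','s3')
cv2.imwrite('pics/s3c.png',cv2.resize(d['img'][190:300,110:240],None,fx=5,fy=5))
E
```

```text
time_s: 12.18
position: [0.511, -0.2709, 0.0898]
tool_rot: [[-0.321, 0.947, 0.0], [0.947, 0.321, -0.0], [-0.0, 0.0, -1.0]]
ft_force: [0.4, 0.9, 0.9]
grip_width: 0.0614
gripper_force: 38.7
time_s: 12.55
position: [0.5111, -0.2712, 0.0897]
tool_rot: [[-0.321, 0.947, 0.001], [0.947, 0.321, -0.001], [-0.002, 0.001, -1.0]]
ft_force: [-1.3, 2.2, 9.4]
grip_width: 0.0614
gripper_force: 39.4
```

View pics/s3c.png

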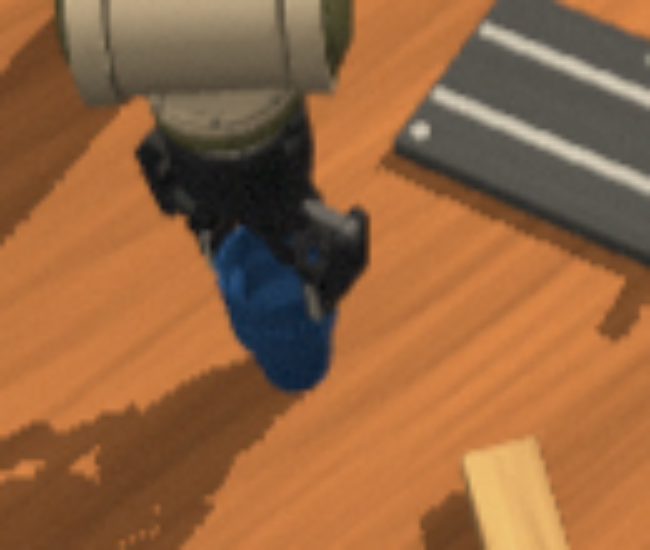

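The held cup is seated: it stopped at exactly the nested height with 9 N of contact (crop about (280,320)). I'll release it and rise.

```bash
python3 -m pendant '[[[0,0,-0.02],[0,0,0]],[[0,0,0],[0,0,0]],[[0,0,0],[0,0,0]],[[0,0,0],[0,0,0]],[[0,0,0],[0,0,0]]]' 1
python3 -m pendant '[[[0,0,-0.3],[0,0,0]],[[0,0,-0.5],[0,0,0]],[[0,0,-0.6],[0,0,0]],[[0,0,-0.6],[0,0,0]],[[0,0,-0.6],[0,0,0]],[[0,0,-0.3],[0,0,0]],[[0,0,0],[0,0,0]]]'
python3 - <<'E'
from h import *
d=shot('scene','s4')
P=np.zeros(d['img'].shape); P[d['range_z']>0]=cloud(d,np.ones(d['img'].shape[:2],bool))
hsv=cv2.cvtColor(d['img'],cv2.COLOR_BGR2HSV);H,S=hsv[...,0],hsv[...,1]
b=(H>100)&(H<130)&(S>120)&(P[...,0]>.4)&(P[...,0]<.6)&(P[...,1]<-.15)
p=P[b]; print('top',np.percentile(p[:,2],[90,97,99]))
cv2.imwrite('pics/s4c.png',cv2.resize(d['img'][170:280,110:240],None,fx=5,fy=5))
E
```

```text
time_s: 13.22
position: [0.5109, -0.2709, 0.0893]
tool_rot: [[-0.321, 0.947, -0.0], [0.947, 0.321, 0.0], [0.0, -0.0, -1.0]]
ft_force: [0.1, 0.7, -0.0]
grip_width: 0.0853
gripper_force: 0.0
time_s: 14.1
position: [0.511, -0.271, 0.206]
tool_rot: [[-0.321, 0.947, 0.001], [0.947, 0.321, -0.001], [-0.001, 0.001, -1.0]]
ft_force: [0.2, 0.3, -0.1]
grip_width: 0.0859
gripper_force: 0.0
top [0.11409654 0.1181718  0.12039996]
```

View pics/s4c.png

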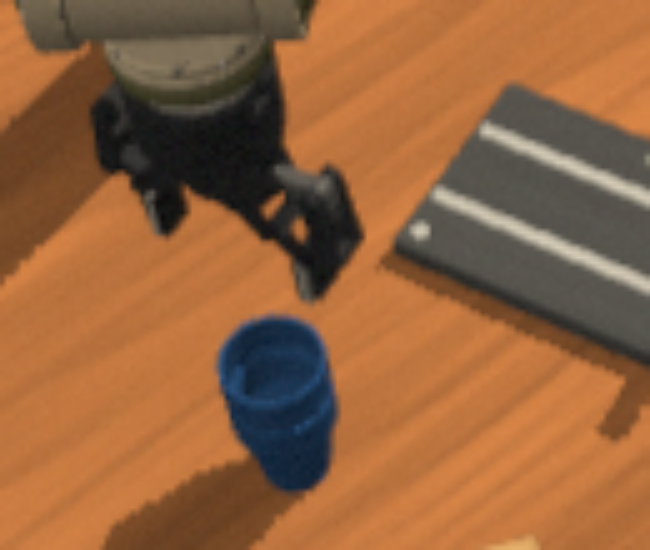

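```bash
python3 -m pendant '[[[0.735,0.63,0],[0,0,0]],[[0.735,0.63,0],[0,0,0]],[[0.735,0.63,0],[0,0,0]],[[0.735,0.63,0],[0,0,0]],[[0.735,0.63,0],[0,0,0]],[[0.735,0.63,0],[0,0,0]],[[0.735,0.63,0],[0,0,0]],[[0.735,0.63,0],[0,0,0]]]'
python3 -m pendant '[[[0,0,0.4],[0,0,0]],[[0,0,0.5],[0,0,0]],[[0,0,0.5],[0,0,0]],[[0,0,0.5],[0,0,0]],[[0,0,0.5],[0,0,0]],[[0,0,0.32],[0,0,0]],[[0,0,0],[0,0,0]],[[0,0,0],[0,0,0]]]'
```

```text
time_s: 15.15
position: [0.6262, 0.0178, 0.204]
tool_rot: [[-0.321, 0.947, -0.002], [0.947, 0.321, 0.0], [0.001, -0.002, -1.0]]
ft_force: [-0.5, -0.2, 0.0]
grip_width: 0.0856
gripper_force: 0.0
time_s: 16.15
position: [0.6265, 0.0165, 0.0971]
tool_rot: [[-0.321, 0.947, 0.001], [0.947, 0.321, -0.0], [-0.0, 0.001, -1.0]]
ft_force: [0.6, 1.1, -0.8]
grip_width: 0.0857
gripper_force: 0.0
```

```bash
python3 -m pendant '[[[0,0,0],[0,0,0]],[[0,0,0],[0,0,0]],[[0,0,0],[0,0,0]],[[0,0,0],[0,0,0]],[[0,0,0],[0,0,0]],[[0,0,0],[0,0,0]],[[0,0,0],[0,0,0]],[[0,0,0],[0,0,0]]]' 0 70
```

```text
time_s: 17.15
position: [0.6239, 0.0158, 0.0969]
tool_rot: [[-0.321, 0.947, -0.006], [0.947, 0.321, -0.002], [0.0, -0.006, -1.0]]
ft_force: [-12.6, -4.1, 8.9]
grip_width: 0.0159
gripper_force: 68.5
```

```bash
python3 -m pendant '[[[0,-0.15,0],[0,0,0]],[[0,-0.2,0],[0,0,0]],[[0,-0.2,0],[0,0,0]],[[0,-0.2,0],[0,0,0]],[[0,-0.2,0],[0,0,0]],[[0,-0.2,0],[0,0,0]],[[0,-0.1,0],[0,0,0]],[[0,0,0],[0,0,0]]]'
python3 -m pendant '[[[0,0,0],[0,0,0]],[[0,0,0],[0,0,0]],[[0,0,0],[0,0,0]]]'
python3 - <<'E'
from h import *
d=shot('top','t5'); lm('top','pointer'); lm('top','mark_mid'); lm('top','handle_bar',1)
a=d['img'][150:215,225:295]; s=get_image('scene')['img'];cv2.imwrite('pics/s5.png',s); b=s[170:240,230:310]
lm('scene','pointer'); lm('scene','mark_mid')
A=cv2.resize(a,(400,371),interpolation=cv2.INTER_CUBIC);B=cv2.resize(b,(400,371),interpolation=cv2.INTER_CUBIC)
cv2.imwrite('pics/c5.png',np.hstack([A,B]))
E
```

```text
time_s: 18.15
position: [0.5804, 0.001, 0.097]
tool_rot: [[-0.321, 0.947, 0.005], [0.947, 0.321, 0.001], [-0.001, 0.005, -1.0]]
ft_force: [8.1, 4.4, -1.8]
grip_width: 0.016
gripper_force: 68.5
time_s: 18.52
position: [0.5805, 0.001, 0.097]
tool_rot: [[-0.321, 0.947, 0.005], [0.947, 0.321, 0.001], [-0.001, 0.005, -1.0]]
ft_force: [8.8, 3.6, -1.0]
grip_width: 0.0158
gripper_force: 68.5
top handle_bar [ 0.6901 -0.248  -0.0009] 0.27
scene pointer [0.5626 0.0554 0.0216] 0.86
```

View pics/c5.png

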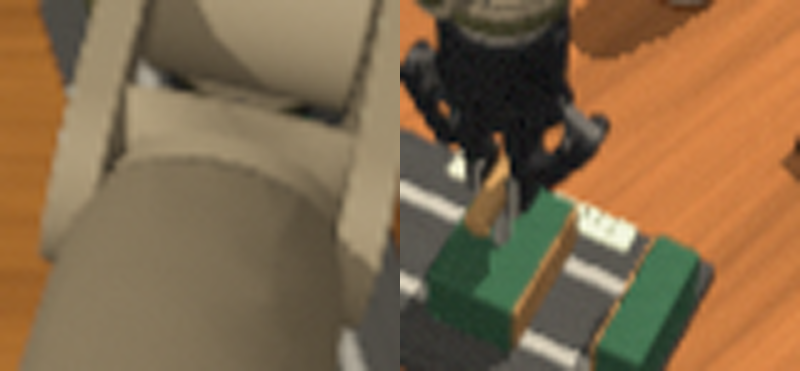

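Both views of the pointer are blocked, the top one by the arm and the scene one by the jaw and gripper. I'll rectify saved images into the vise frame instead: pointer and mark before the pull, and jaw displacement before against now.

```bash
python3 - <<'E'
from h import *
th=np.deg2rad(18.65); R=np.array([[np.cos(th),-np.sin(th)],[np.sin(th),np.cos(th)]])
cam={c:get_image(c) for c in ['scene','top']}
C={'scene':np.array([.5494,-.0107]),'top':np.array([.5515,-.010])}
def rect(c,f,z,x,y,s):
    d=cam[c]; xs=np.arange(*x,s); ys=np.arange(*y,s); X,Y=np.meshgrid(xs,ys)
    W=np.c_[np.c_[X.ravel(),Y.ravel()]@R.T+C[c],np.full(X.size,z)]
    p=(W-d['eye'])@np.array(d['rotation']); uv=p@d['camera_matrix'].T; uv=uv[:,:2]/uv[:,2:]
    m=uv.reshape(X.shape+(2,)).astype(np.float32)
    return cv2.remap(cv2.imread(f'pics/{f}.png'),m[...,0],m[...,1],cv2.INTER_CUBIC)
s=.0005
a=rect('top','top0',.023,(-.02,.12),(.035,.085),.0002); b=rect('scene','scene0',.023,(-.02,.12),(.035,.085),.0002); cv2.imwrite('pics/r6.png',np.vstack([a,b]))
for n,i in (('top',a),('scene',b)):
    h=cv2.cvtColor(i,cv2.COLOR_BGR2HSV); H,S,V=h[...,0],h[...,1],h[...,2]
    m=((H<8)|(H>172))&(S>140)&(V>80); 
    v,u=np.nonzero(m); print(n,'mark x',-.02+.0002*u.mean(),'y',.035+.0002*v.mean(),'span',(np.percentile(u,[3,97])*.0002-.02).round(4))
A=rect('scene','scene0',.062,(-.1,.16),(-.05,.05),s); B=rect('scene','s5',.062,(-.1,.16),(-.05,.05),s)
# moving jaw +x edge/liner, y' -.045...0.0 ; initial face at x'~.11
for x0,x1,y0,y1 in [(.08,.115,-.048,-.01),(.085,.12,-.048,.02),(.07,.112,-.03,.01)]:
    T=B[int((y0+.05)/s):int((y1+.05)/s), int((x0-.046+.1)/s):int((x1-.046+.1)/s)]
    r=cv2.matchTemplate(A[int((y0+.05)/s)-4:int((y1+.05)/s)+4],T,cv2.TM_CCOEFF_NORMED); _,v,_,l=cv2.minMaxLoc(r); print('shift',(l[0]*s-.1)-(x0-.046),v,l)
cv2.imwrite('pics/r7.png',np.vstack([A,B]))
V=np.vstack([cv2.resize(np.vstack([a,b]),(560,400)),cv2.resize(np.hstack([A,B]),(560,108))]); cv2.imwrite('pics/v6.png',V)
E
```

```text
top mark x 0.02561592161665646 y 0.06549320269442743 span [0.0216 0.0296]
scene mark x 0.026253766617429838 y 0.0660523317155518 span [0.0214 0.0312]
shift 0.045499999999999985 0.9301879405975342 (359, 2)
shift 0.044999999999999984 0.8871247172355652 (368, 2)
shift 0.0455 0.9010089039802551 (339, 4)
```

View pics/v6.png

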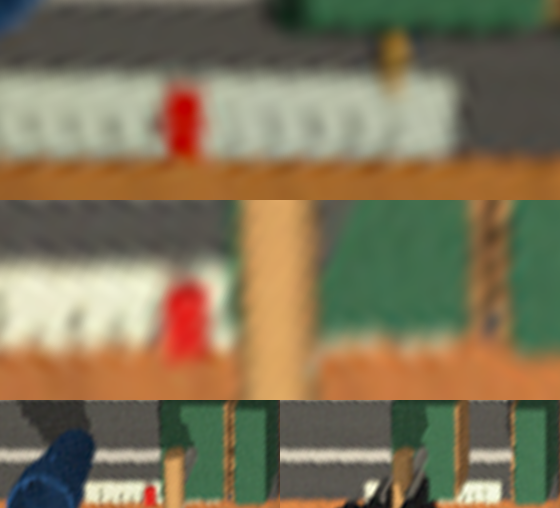

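Pointer to mark was 53.5–54 mm before the pull (top row: mark at px 183, pointer at px 397, 0.25 mm/px). The jaw now stands at about 45.6 mm, so it needs about 8 mm more.

```bash
python3 -m pendant '[[[0,-0.1,0],[0,0,0]],[[0,-0.11,0],[0,0,0]],[[0,0,0],[0,0,0]],[[0,0,0],[0,0,0]],[[0,0,0],[0,0,0]],[[0,0,0],[0,0,0]]]'
python3 - <<'E'
from h import *
d=shot('scene','s8'); lm('scene','pointer'); lm('scene','mark_mid'); lm('scene','cup_b_mid')
p=np.array(observe()['position'])-[.6239,.0158,.097]; print('tcp travel',np.hypot(*p[:2]))
a=d['img'][165:235,225:315]; cv2.imwrite('pics/c8.png',cv2.resize(a,None,fx=7,fy=7,interpolation=cv2.INTER_CUBIC))
E
```

```text
time_s: 19.73
position: [0.5727, -0.0016, 0.097]
tool_rot: [[-0.321, 0.947, 0.005], [0.947, 0.321, 0.001], [-0.001, 0.005, -1.0]]
ft_force: [8.1, 4.6, -1.3]
grip_width: 0.0158
gripper_force: 68.5
scene pointer [0.5571 0.0554 0.0189] 0.75
scene pointer [ 0.692   0.3361 -0.0013] 0.5
scene cup_b_mid [ 0.5103 -0.2678  0.048 ] 0.49
tcp travel 0.05406444359820682
```

View pics/c8.png

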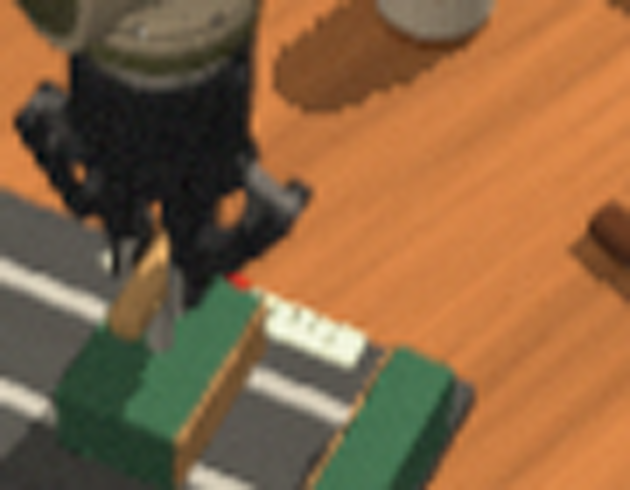

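The crop shows the bar held at (145,290) and the jaw open about 54 mm. A bit of the red mark shows at (237,280), just past the jaw's far edge. Travel, image shift and the pointer network all agree within 2 mm, so I'm handing in.

```bash
python3 -c "
from rig import *
print(close_job())"
```

```text
the job is handed in; nothing more can be done
None
```

I handed the job in with the blue cup standing fully down inside the bench cup and the gripper still holding the crossbar, the jaw open about 54 mm; the last view hid the pointer, but jaw travel puts it within about 1 mm of the red mark's centre (tolerance ±5 mm).

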